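# Tare the paint pot on the balance

## Task

Get the balance ready for weighing pigment into the empty pot on its pan, using only closed fingertips: press the round power key all the way down, then push the draught cover by its grip towards the keys until it is fully shut, and with it shut press the wide tare key at the other end of the row all the way down. Do not press tare before the cover is shut, nor the power key again once it is (that would switch the balance off). Leave the two square keys unpressed and the pot and everything around the balance where they stand; nothing is picked up.

Things in the scene. Friction and masses are not known exactly. Their poses are not given: they have to be found in the camera images.
- balance: precision balance, fixed, 320 mm deep (x), 210 wide (y). Origin on the table under its middle; +x from the key panel to the back, +y left seen from the keys. White panel x -160 to -60 mm, rising backward at 0.197 rad from 36 to 56 mm high; four keys in a row at x -128 mm. Behind it a clear square draught shield, x -45 to +115, y +-80 mm, up to 125 mm high, with a sliding cover on top
- power_key_top (a point): middle of the top of the power key: the only round key, 22 mm across, at the left end of the row (balance y +80 mm; the next key is centred 50 mm away). Stands 7 mm proud of the sloped panel; moves square to the panel, and a straight push down works
- power_key (a joint): power key's travel in m: 0 up, 0.004 fully down; springs back. Starts to move at about 1.4 N, fully down at about 3.2 N, solid beyond
- unit_key_top (a point): middle of the top of the left square key (18 mm; balance y +30 mm): not to be pressed
- unit_key (a joint): left square key's travel in m, 0 up to 0.004 down; same spring as the power key
- cal_key_top (a point): middle of the top of the right square key (18 mm; balance y -15 mm): not to be pressed
- cal_key (a joint): right square key's travel in m, 0 up to 0.004 down; same spring
- tare_key_top (a point): middle of the top of the tare key: the wide bar key, 44 mm (y) by 18 mm (x), at the right end of the row (balance y -70 mm), 7 mm proud of the panel
- tare_key (a joint): tare key's travel in m, 0 up to 0.004 down; same spring
- cover_grip (a point): middle of the top of the cover's grip: a black upright bar 50 mm wide (y), 10 mm thick (x), standing 18 mm above the cover plate near its front edge (grip top 147 mm above the table, plate top 129 mm). Behind it (balance +x) is 145 mm of bare plate. To shut the cover, push the grip's back face towards the keys (balance -x)
- cover (a joint): how far the draught cover stands open, in m: a clear framed plate 160 mm square, 4 mm thick, sliding level along the balance's x on top of the shield; 0 shut (solid stop), 0.105 fully open to the back. Stays where it is left; about 1.2 N of drag plus 4 N per m/s
- pot: small empty white plastic pot on the round steel pan (116 mm across, 66 mm above the table, centre at balance x +35 mm) inside the shield; 60 mm across the rim, 40 mm high, 20 to 40 g; origin at the centre of its underside. Not to be moved
- jar_ochre: closed paint jar, 56 mm across, 65 mm high, beside the balance; origin under its middle. Leave alone
- jar_red: closed paint jar of the same size beside the balance. Leave alone
- brush_jar: white jar, 76 mm across and 100 mm high, with four brushes in it reaching up to 220 mm; stands to the left of the shield; origin under its middle. Leave alone
- paint_tube: white paint tube lying on the table, 147 mm long, 38 mm wide, 16 mm high; origin under its middle, x along it to the cap. Leave alone
- pencil: pencil lying in front of the balance, 166 mm long, 7 mm thick; x along it to the point. Leave alone
- palette_knife: palette knife lying to the right of the balance, 212 mm long, 18 mm high; x along it to the blade. Leave alone
- eraser: eraser lying to the left of the balance's front, 45 x 24 x 13 mm. Leave alone

How it is judged:
By the outcome, as a careful person would: the job done as asked, in the order asked, and still so for the second after the job is handed in, with the robot touching nothing.
It also fails if it takes over 51 s, if anything falls off the work surface, if the arm or the gripper's body presses on something with over 40 N, if the wrist force passes 120 N, or if a joint passes its speed limit or range.

## Robot

A 7-joint arm with a two-finger parallel gripper is mounted at the origin on the work surface. World frame = base frame: x ahead of the robot, y to its left, z up, the work surface at z = 0. Lengths are in m, angles in rad, forces in N, time in s.
With the tool pointing down it reaches from about 0.4 to 0.85 m from the base axis. Payload 4.4 kg.
Tool frame: the origin (TCP) lies midway between the tips of the shut fingers; the grasp point (between the pads) lies 19 mm behind it; z points along the fingers, y is the line along which they close (so a half turn about z gives the same grasp; the last joint's range is limited). The gripper opens to 94 mm and grips with 3 to 60 N. Pads are 16 mm wide; open, the fingers measure 119 mm over their backs; the gripper's body (75 mm by 177 mm) begins 78 mm behind the grasp point.
Start: joints at [-1.397, 0.628, 0.038, 1.517, -0.027, 0.996, -0.02], TCP at [0.154, 0.631, 0.205] pointing down, gripper open.
Joint ranges: [-3.06, 3.06], [-0.37, 2.12], [-1.25, 1.32], [0.18, 2.47], [-1.1, 4.24], [0.23, 1.98], [-2.94, 2.94]. Speed limits (rad/s): [2.57, 2.57, 3.14, 3.14, 3.14, 3.14, 3.14].

## Interface

Orientations are given as a rotation vector (axis times angle).
In Python, from workcell import sensors, optics, robot gives the robot as it stands.
- The arm moves only by the tool jog_arm, never from a script. Its argument "deltas" is one flat list of numbers, 7 for each row, row after row: the turn, a rotation vector about the world's x, y, z in degrees, then the shift along the world's x, y, z in cm, then the closure, from -1 (fully open) to 1 (shut). A call has exactly 8 rows; each row is the pose to reach, as a shift and turn from the pose commanded when the call began; what a row does not reach only later rows make up. A row lasts 1/8 s, in which the tool goes at most 62.5 mm and 10.7 degrees, less where a joint would pass 70% of its speed; a pose out of reach is approached as far as the arm can. A call with a gripper value outside its range is refused whole. The fingers move at their own pace and stop on an object; "grip_force" is the grip in N (left out, the last holds). Time passes only in rows, so rows that repeat a pose let the fingers close, or fill a call up. It gives the time, the measured TCP pose, the force, the opening and the grip force at its end, in the units of the state.
- sensors.get_obs(): the state, without advancing time (a new reading comes with each control period).
- optics.camera(name): name is "side" or "top"; returns a dict with "color" (420x560x3 uint8, blue, green, red), "camera_matrix" (3x3 intrinsics, pixels), "T" (4x4, takes a point from camera to world coordinates). Camera axes: x right, y up, looking along -z (the intrinsics and any distortion apply to the point x, -y, -z); pixel columns grow to the right and rows downward; lengths in m; the calibration is good to about 2 mm. A picture is of the moment at which its call begins. There is no depth.
- robot.finish_job(): hands the job in; it is judged then, once.
The state is a dict: "time_s": time; "joint_pos": joint angles; "qvel": joint speeds; "effort": joint torques, N m; "tool_pos": TCP position; "orientation": TCP orientation; "ft_force": force on the tool from outside, world axes, zero at the start; "moment": the same for the moment, N m; "grip_width": opening from 0.0 (shut) to 1.0 (fully open); "finger_force": force on a finger pad.
Only numpy, scipy, OpenCV 4.12 (cv2) and the standard library are available. Lean on these libraries where they do the work, as an engineer would, in place of code of your own. Each camera call takes 0.05 s, during which the arm holds its last target. There are 200 camera calls.

## Working session

There is one attempt and no reset: what is moved stays moved. The work goes in short steps, Python scripts to look and compute and a tool call to move; the robot and the scene stay as the last step left them, time stands still between calls to the robot, and variables do not carry over. Pictures are saved under pics/ and viewed, at most 10 in all, crops included, and the job is handed in when it is done.

Besides the shell and the picture viewer there is one more tool, called as name(argument=value, ...) on one line, values as JSON. jog_arm: Moves the arm, as the interface text tells. Its arguments: {"type":"object","properties":{"deltas":{"type":"array","items":{"type":"number"}},"grip_force":{"type":"number"}},"required":["deltas"]}

```bash
mkdir -p pics; python3 - <<'E'
from workcell import sensors, optics, robot
import cv2,numpy as np
for n in("top","side"):
    c=optics.camera(n); cv2.imwrite(f"pics/{n}0.png",c["color"]); np.savez(n+"0.npz",**{k:c[k] for k in("color","camera_matrix","T")})
    print(n,[k for k in c],np.round(c["camera_matrix"],1).tolist(),np.round(c["T"],3).tolist())
    if 'dist' in str(c.keys()): print({k:c[k] for k in c if 'dist' in k})
o=sensors.get_obs();print(o)
E
```

```text
top ['color', 'camera_matrix', 'T'] [[451.1, 0.0, 276.4], [0.0, 451.1, 213.2], [0.0, 0.0, 1.0]] [[0.019, 0.98, -0.196, 0.333], [-1.0, 0.019, 0.0, 0.007], [0.004, 0.196, 0.981, 1.233], [0.0, 0.0, 0.0, 1.0]]
side ['color', 'camera_matrix', 'T'] [[410.4, 0.0, 277.8], [0.0, 410.4, 209.7], [0.0, 0.0, 1.0]] [[-0.894, 0.318, -0.317, 0.327], [-0.449, -0.657, 0.606, 0.501], [-0.015, 0.684, 0.729, 0.736], [0.0, 0.0, 0.0, 1.0]]
{'time_s': 0.1, 'joint_pos': array([-1.39681368,  0.629233  ,  0.03843869,  1.51820432, -0.0270016 ,
        0.99629923, -0.01999989]), 'qvel': array([-0.00062963, -0.00176676,  0.0006076 , -0.00172773, -0.00010919,
       -0.00019074, -0.00144889]), 'effort': array([ 3.84211860e-03, -5.50785148e+01,  1.14832699e+00, -1.87115067e+01,
       -5.19944122e-02,  1.92999747e-02,  5.56979069e-05]), 'tool_pos': array([0.15420022, 0.63086343, 0.2046797 ]), 'orientation': array([-3.75716971e-01, -3.11885676e+00,  2.53769587e-03]), 'ft_force': array([ 0.10561816,  0.04532462, -0.87869861]), 'moment': array([-0.02042771, -0.00914549,  0.01784301]), 'finger_force': 0.0, 'grip_width': 1.0024360217018629}
```

View pics/top0.png

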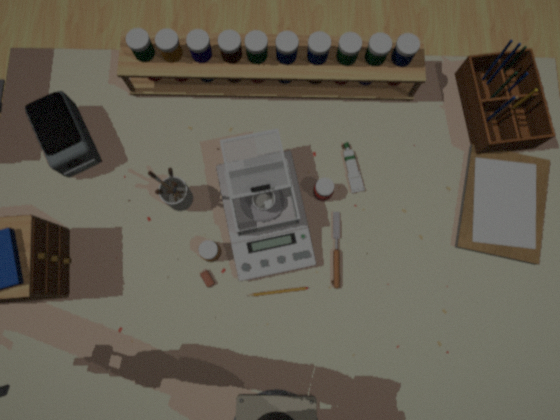

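View pics/side0.png

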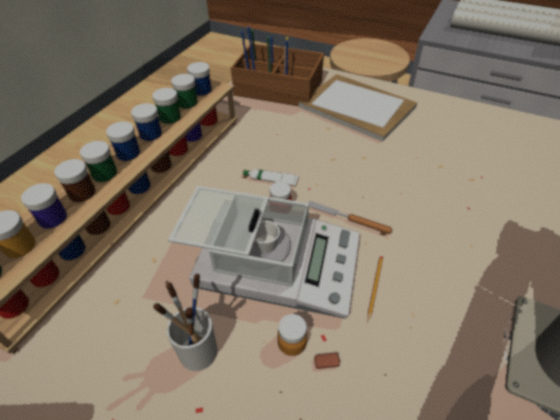

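The top view shows the balance around (262,210), with its keys from about (246,267) to (301,256) and the grip near (261,188). In the side view the keys run from (335,298) to (344,239) and the grip is near (255,220). I'll enlarge both.

```bash
python3 - <<'E'
import cv2,numpy as np
t=np.load("top0.npz")["color"][120:290,205:325]; s=np.load("side0.npz")["color"][180:320,165:370]
a=cv2.resize(t,None,fx=3.3,fy=3.3,interpolation=cv2.INTER_CUBIC); b=cv2.resize(s,None,fx=1.95,fy=1.95,interpolation=cv2.INTER_CUBIC)
o=np.zeros((600,800,3),np.uint8); o[:a.shape[0],:a.shape[1]]=a; o[:b.shape[0],400:400+b.shape[1]]=b[:,:400]
cv2.imwrite("pics/crop1.png",cv2.convertScaleAbs(o,alpha=1.3))
for n,(x0,y0,x1,y1) in(("top",(205,120,325,290)),("side",(165,180,370,320))):
    g=cv2.cvtColor(np.load(n+"0.npz")["color"],cv2.COLOR_BGR2GRAY)[y0:y1,x0:x1]
    for th in (45,70,95,120):
        k,l,st,c=cv2.connectedComponentsWithStats((g<th).astype(np.uint8))
        print(n,th,[(np.round(c[i]+[x0,y0],1).tolist(),st[i,2:].tolist()) for i in range(1,k) if 12<st[i,4]<400])
E
```

```text
top 45 [([260.3, 187.9], [19, 7, 66]), ([318.1, 196.3], [12, 11, 43]), ([292.6, 237.8], [4, 9, 26]), ([249.4, 247.2], [4, 9, 27])]
top 70 [([311.4, 188.4], [25, 25, 286]), ([260.5, 187.8], [20, 8, 104]), ([213.7, 196.3], [15, 21, 148]), ([279.9, 199.9], [23, 22, 221]), ([269.3, 194.0], [7, 6, 26]), ([255.0, 197.0], [4, 6, 14]), ([246.6, 205.5], [13, 23, 180]), ([248.2, 223.8], [15, 7, 42]), ([267.8, 227.4], [61, 15, 192]), ([271.2, 242.4], [49, 20, 223]), ([216.8, 253.8], [14, 19, 83]), ([228.2, 250.8], [9, 15, 78]), ([210.3, 278.3], [9, 16, 49])]
top 95 [([256.6, 169.2], [53, 16, 311]), ([213.1, 197.8], [24, 26, 392]), ([302.5, 236.2], [4, 4, 13]), ([222.3, 252.3], [29, 21, 347]), ([301.1, 254.9], [18, 10, 119]), ([280.8, 259.0], [9, 8, 51]), ([264.1, 262.7], [9, 7, 51]), ([245.8, 266.8], [9, 8, 60]), ([209.6, 278.8], [13, 18, 160]), ([298.1, 288.3], [25, 3, 48])]
top 120 []
side 45 [([253.9, 219.9], [9, 21, 92]), ([321.4, 236.7], [10, 5, 18]), ([196.4, 281.5], [5, 12, 38]), ([311.8, 281.6], [13, 6, 36]), ([171.7, 290.6], [7, 11, 44]), ([190.5, 313.7], [10, 11, 72])]
side 70 [([170.
[... 306 characters left out ...]
7, 17, 99]), ([289.8, 196.6], [6, 6, 28]), ([279.7, 207.9], [21, 10, 141]), ([253.9, 219.8], [12, 23, 150]), ([300.0, 246.4], [17, 67, 229]), ([266.3, 218.8], [11, 4, 24]), ([358.4, 221.9], [22, 10, 55]), ([261.1, 230.9], [10, 17, 99]), ([277.1, 240.4], [15, 23, 107]), ([316.2, 260.6], [23, 52, 324]), ([255.6, 249.6], [12, 16, 127]), ([170.9, 289.7], [11, 16, 107]), ([186.7, 312.5], [43, 22, 396])]
side 120 [([170.8, 185.9], [19, 19, 183]), ([291.0, 195.6], [13, 11, 81]), ([253.9, 219.8], [14, 25, 196]), ([358.7, 220.3], [23, 14, 170]), ([343.7, 238.6], [10, 18, 133]), ([287.5, 250.5], [9, 21, 55]), ([340.4, 258.9], [9, 9, 64]), ([337.4, 276.7], [10, 10, 71]), ([333.9, 298.0], [11, 11, 90])]
```

View pics/crop1.png

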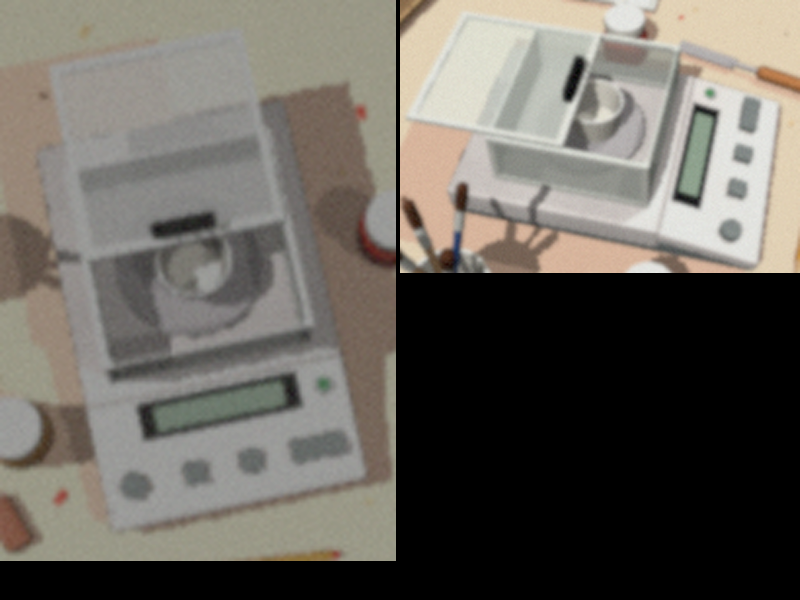

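```bash
cat > h.py <<'E'
import numpy as np
def ray(n,p):
    d=np.load(n+"0.npz");K=d["camera_matrix"];T=d["T"]
    v=np.linalg.solve(K,[p[0],p[1],1]);v=T[:3,:3]@[v[0],-v[1],-v[2]]
    return T[:3,3],v/np.linalg.norm(v)
def tri(ps):
    A=0;b=0
    R=[ray(*p) for p in ps]
    for o,v in R:
        M=np.eye(3)-np.outer(v,v);A=A+M;b=b+M@o
    x=np.linalg.solve(A,b);return x,[np.linalg.norm(np.cross(x-o,v))*1e3 for o,v in R]
def plane(n,p,z):
    o,v=ray(n,p);return o+v*(z-o[2])/v[2]
E
python3 - <<'E'
from h import *
P={"power":((245.8,266.8),(333.9,298),.080),"unit":((264.1,262.7),(337.4,276.7),.030),"cal":((280.8,259),(340.4,258.9),-.015),"tare":((301.1,254.9),(343.7,238.6),-.070)}
W=[];B=[]
for k,(t,s,y) in P.items():
    x,e=tri([("top",t),("side",s)]);print(k,x.round(4),np.round(e,1),plane("top",t,.048).round(4),plane("side",s,.048).round(4))
    W.append((plane("top",t,.048)+plane("side",s,.048))[:2]/2);B.append([-.1285,y])
W=np.array(W);B=np.array(B)
H=(B-B.mean(0)).T@(W-W.mean(0));a=np.arctan2(H[0,1]-H[1,0],H[0,0]+H[1,1])
R=np.array([[np.cos(a),-np.sin(a)],[np.sin(a),np.cos(a)]]);t=W.mean(0)-R@B.mean(0)
print("pose",t.round(4),a,"deg",np.degrees(a),"res mm",((W-(B@R.T+t))*1e3).round(1).tolist())
x,e=tri([("top",(260.4,187.8)),("side",(253.9,219.9))]);print("grip",x.round(4),e,"in balance",R.T@(x[:2]-t))
for z in(.138,.142,.147):
  print([ (R.T@(plane(n,p,z)[:2]-t)).round(4).tolist() for n,p in(("top",(260.4,187.8)),("side",(253.9,219.9)))])
np.savez("pose.npz",R=R,t=t)
print("axes",R.round(4).tolist())
for k,b in {"power":(-.1285,.08),"tare":(-.1285,-.07),"grip shut guess":(-.035,0)}.items(): print(k,(R@b+t).round(4))
for n,(p,z) in {"brush":((174,193),.1),"ochre":((208,250),.065),"red":((323,188),.065)}.items():
    w=plane("top",p,z);print(n,w.round(3),(R.T@(w[:2]-t)).round(3))
E
```

```text
power [0.4262 0.0849 0.0421] [0.4 0.4] [0.4253 0.0845 0.048 ] [0.4257 0.0884 0.048 ]
unit [0.4376 0.037  0.0432] [0.2 0.2] [0.437  0.0369 0.048 ] [0.4371 0.0402 0.048 ]
cal [ 0.448  -0.0068  0.0434] [0.1 0.1] [ 0.4475 -0.0067  0.048 ] [ 0.4473 -0.0034  0.048 ]
tare [ 0.4602 -0.0601  0.0442] [0.5 0.5] [ 0.4593 -0.0599  0.048 ] [ 0.46  -0.057  0.048]
pose [0.5689 0.0387] 0.23134932876312858 deg 13.25534013131181 res mm [[0.0, -0.7], [0.1, 0.1], [0.1, 0.3], [-0.2, 0.4]]
grip [0.6161 0.0485 0.1383] [np.float64(0.23403675245475145), np.float64(0.23403675245491845)] in balance [ 0.04814139 -0.00132973]
[[0.048, -0.0013], [0.0485, -0.0017]]
[[0.0469, -0.0013], [0.0473, 0.0017]]
[[0.0456, -0.0011], [0.0458, 0.006]]
axes [[0.9734, -0.2293], [0.2293, 0.9734]]
power [0.4255 0.0872]
tare [ 0.4599 -0.0589]
grip shut guess [0.5348 0.0307]
brush [0.607 0.273 0.1  ] [0.091 0.219]
ochre [0.466 0.183 0.065] [-0.068  0.164]
red [ 0.638 -0.116  0.065] [ 0.031 -0.166]
```

jog_arm(deltas=[0,0,3,2,-4,1,1,0,0,6.5,5,-9,2,1,0,0,10,8,-14,2,1,0,0,13.5,11,-19,2,1,0,0,17,14,-24,2,1,0,0,20.5,17,-29,2,1,0,0,24,19.5,-33,2,1,0,0,27,20.6,-35.1,2,1], grip_force=20)

```text
time_s: 1.1
tool_pos: [0.3616, 0.2775, 0.2253]
orientation: [0.359, -3.121, 0.002]
ft_force: [-0.7, 0.4, 0.2]
grip_width: 0.186
finger_force: 0.0
```

jog_arm(deltas=[0,0,0,1.5,-4,0,1,0,0,0,3,-9,0,1,0,0,0,4.5,-14,-1,1,0,0,0,6,-18,-4,1,0,0,0,6.5,-19.4,-8,1,0,0,0,6.5,-19.4,-12,1,0,0,0,6.5,-19.4,-15,1,0,0,0,6.5,-19.4,-15,1])

```text
time_s: 2.1
tool_pos: [0.4236, 0.0859, 0.0739]
orientation: [0.362, -3.116, 0.001]
ft_force: [-0.3, 0.4, 0.8]
grip_width: 0.004
finger_force: 0.0
```

```bash
python3 - <<'E'
from workcell import sensors, optics
import cv2,numpy as np
o=sensors.get_obs();print(o["time_s"],o["tool_pos"],o["joint_pos"].round(2),o["ft_force"].round(2),o["grip_width"])
s=optics.camera("side")["color"][180:330,220:400]; t=optics.camera("top")["color"][180:300,210:330]
a=cv2.resize(s,None,fx=3,fy=3,interpolation=3);b=cv2.resize(t,None,fx=2.1,fy=2.1,interpolation=3)
c=np.zeros((450,800,3),np.uint8);c[:,:540]=a;c[:252,542:794]=b
cv2.imwrite("pics/p2.png",cv2.convertScaleAbs(c,alpha=1.3))
E
```

```text
2.1 [0.42360389 0.08593163 0.073894  ] [-0.27  0.57  0.01  2.22 -0.01  0.36  1.55] [-0.27  0.41  0.81] 0.0035314720213202337
```

View pics/p2.png

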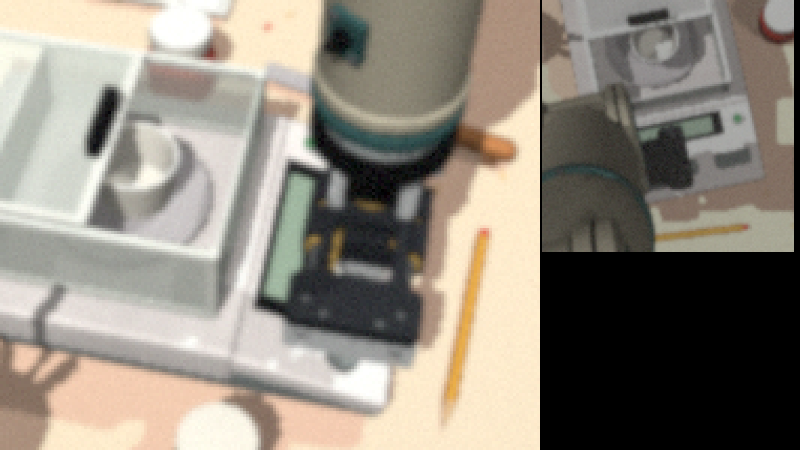

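The gripper is over the power key with its fingertips clear above it, and the rest of the scene is unchanged. I'll press in stages.

jog_arm(deltas=[0,0,0,0.2,0,-1,1,0,0,0,0.2,0,-1.8,1,0,0,0,0.2,0,-2.2,1,0,0,0,0.2,0,-2.4,1,0,0,0,0.2,0,-2.6,1,0,0,0,0.2,0,-2.7,1,0,0,0,0.2,0,-2.8,1,0,0,0,0.2,0,-2.8,1])

```text
time_s: 3.2
tool_pos: [0.4278, 0.0865, 0.0476]
orientation: [-0.363, 3.12, 0.0]
ft_force: [0.3, 0.7, 2.8]
grip_width: 0.004
finger_force: 1.5
```

jog_arm(deltas=[0,0,0,0,0,-0.1,1,0,0,0,0,0,-0.2,1,0,0,0,0,0,-0.3,1,0,0,0,0,0,-0.4,1,0,0,0,0,0,-0.5,1,0,0,0,0,0,-0.5,1,0,0,0,0,0,-0.5,1,0,0,0,0,0,-0.5,1])

```text
time_s: 4.2
tool_pos: [0.4283, 0.0866, 0.0457]
orientation: [-0.362, 3.117, 0.001]
ft_force: [-5.4, -0.2, 46.2]
grip_width: 0.004
finger_force: 23.0
```

jog_arm(deltas=[0,0,0,0,0,3,1,0,0,0,0,0,8,1,0,0,0,1,0,13,1,0,0,0,5,-0.7,14.5,1,0,0,0,10,-1.4,14.5,1,0,0,0,15,-2.1,14.5,1,0,0,0,19,-2.7,14.5,1,0,0,0,21.8,-3.0,14.5,1])

```text
time_s: 5.2
tool_pos: [0.6462, 0.0556, 0.1865]
orientation: [0.361, -3.119, 0.001]
ft_force: [0.1, 0.3, -0.1]
grip_width: 0.005
finger_force: 0.0
```

jog_arm(deltas=[0,0,0,0,0,0,1,0,0,0,0,0,0,1,0,0,0,0,0,0,1,0,0,0,0,0,0,1,0,0,0,0,0,-1,1,0,0,0,0,0,-2,1,0,0,0,0,0,-3,1,0,0,0,0,0,-3,1])

```text
time_s: 6.2
tool_pos: [0.6444, 0.0563, 0.1561]
orientation: [0.362, -3.118, 0.0]
ft_force: [1.1, 0.4, 0.5]
grip_width: 0.003
finger_force: 0.0
```

```bash
cat > snap.py <<'E'
import sys
from workcell import sensors, optics
import cv2,numpy as np
o=sensors.get_obs();print(o["time_s"],o["tool_pos"].round(4),o["joint_pos"].round(2),o["ft_force"].round(2))
s=optics.camera("side")["color"][180:330,220:400]; t=optics.camera("top")["color"][120:300,205:325]
if len(sys.argv)>2: s=optics.camera("side")["color"][180:330,180:360]
a=cv2.resize(s,None,fx=3,fy=3,interpolation=3);b=cv2.resize(t,None,fx=2.1,fy=2.1,interpolation=3)
c=np.zeros((450,800,3),np.uint8);c[:,:540]=a;c[:b.shape[0],542:542+b.shape[1]]=b
cv2.imwrite(sys.argv[1],cv2.convertScaleAbs(c,alpha=1.3))
E
python3 snap.py pics/p3.png 1
```

```text
6.2 [0.6444 0.0563 0.1561] [-0.14  0.68  0.02  1.57 -0.02  0.89  1.69] [1.09 0.43 0.5 ]
```

View pics/p3.png

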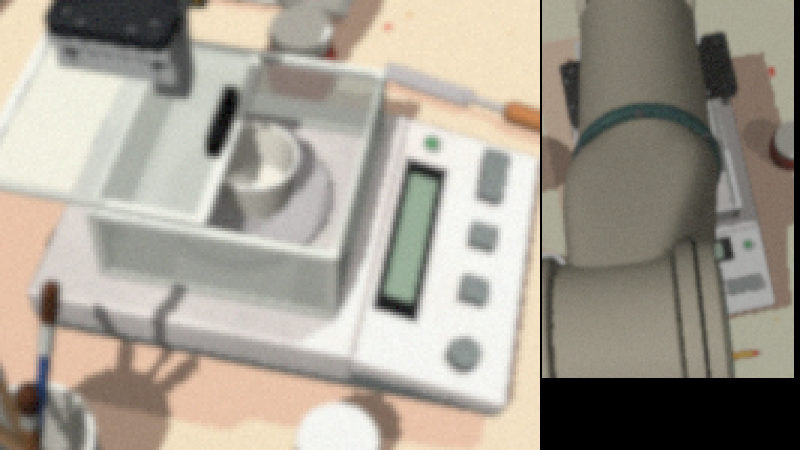

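The side view shows the closed tips behind the grip: tips at crop (172,95), grip at (222,120). The pot and keys are undisturbed. Next I'll lower beside the grip and push.

jog_arm(deltas=[0,0,0,0,0,-1,1,0,0,0,0,0,-2,1,0,0,0,0,0,-2,1,0,0,0,-1.0,-0.23,-2,1,0,0,0,-2.4,-0.57,-2,1,0,0,0,-3.9,-0.92,-2,1,0,0,0,-5.3,-1.25,-2,1,0,0,0,-6.6,-1.55,-2,1])

```text
time_s: 7.35
tool_pos: [0.5792, 0.0409, 0.138]
orientation: [-0.362, 3.119, 0.0]
ft_force: [1.6, 0.6, -1.0]
grip_width: 0.007
finger_force: 0.8
```

jog_arm(deltas=[0,0,0,-0.8,-0.19,0,1,0,0,0,-1.5,-0.35,0,1,0,0,0,-2.0,-0.47,0,1,0,0,0,-2.4,-0.57,0,1,0,0,0,-2.7,-0.64,0,1,0,0,0,-3.0,-0.71,0,1,0,0,0,-3.2,-0.75,0,1,0,0,0,-3.4,-0.8,0,1])

```text
time_s: 8.35
tool_pos: [0.5488, 0.0336, 0.1377]
orientation: [-0.362, 3.113, 0.0]
ft_force: [8.5, 2.4, -6.6]
grip_width: 0.006
finger_force: 4.9
```

jog_arm(deltas=[0,0,0,-0.1,-0.02,0,1,0,0,0,-0.2,-0.05,0,1,0,0,0,-0.3,-0.07,0,1,0,0,0,-0.3,-0.07,0,1,0,0,0,-0.3,-0.07,0,1,0,0,0,-0.3,-0.07,0,1,0,0,0,-0.3,-0.07,0,1,0,0,0,-0.3,-0.07,0,1])

```text
time_s: 9.35
tool_pos: [0.5488, 0.0337, 0.1381]
orientation: [-0.362, 3.108, 0.001]
ft_force: [13.0, 2.1, -8.3]
grip_width: 0.007
finger_force: 6.3
```

jog_arm(deltas=[0,0,0,0.8,0.19,0,1,0,0,0,1.5,0.35,0,1,0,0,0,2.0,0.47,1,1,0,0,0,2.0,0.47,4,1,0,0,0,2.0,0.47,6,1,0,0,0,2.0,-3,6,1,0,0,0,0,-6,6,1,0,0,0,-4,-9.1,6,1])

```text
time_s: 10.35
tool_pos: [0.5026, -0.0599, 0.1979]
orientation: [-0.363, 3.12, -0.001]
ft_force: [-0.1, -0.2, -0.8]
grip_width: 0.009
finger_force: 0.0
```

jog_arm(deltas=[0,0,0,-3,0,0,1,0,0,0,-4.2,0,0,1,0,0,0,-4.2,0,-3,1,0,0,0,-4.2,0,-7,1,0,0,0,-4.2,0,-10,1,0,0,0,-4.2,0,-12,1,0,0,0,-4.2,0,-12,1,0,0,0,-4.2,0,-12,1])

```text
time_s: 11.35
tool_pos: [0.4614, -0.0585, 0.0781]
orientation: [-0.363, 3.119, -0.0]
ft_force: [-0.1, 0.3, 0.1]
grip_width: 0.006
finger_force: 0.0
```

```bash
python3 snap.py pics/p4.png
```

```text
11.35 [ 0.4614 -0.0585  0.0781] [ 0.06  0.58  0.01  2.14 -0.01  0.42  1.88] [-0.1   0.33  0.1 ]
```

View pics/p4.png

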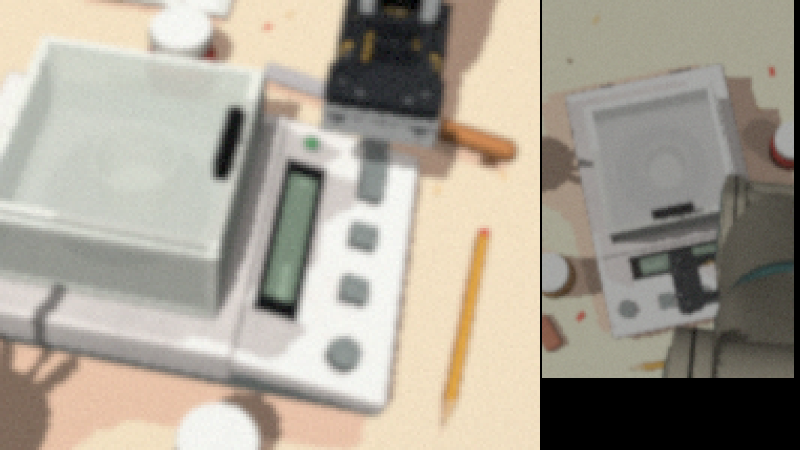

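The cover is shut flush with the shield, with the grip at its front edge (crop (228,143)), and the tips are above the tare key at (372,165). Now I'll press tare.

jog_arm(deltas=[0,0,0,0,0,-1,1,0,0,0,0,0,-2,1,0,0,0,0,0,-2.4,1,0,0,0,0,0,-2.7,1,0,0,0,0,0,-3.0,1,0,0,0,0,0,-3.2,1,0,0,0,0,0,-3.4,1,0,0,0,0,0,-3.4,1])

```text
time_s: 12.45
tool_pos: [0.4609, -0.0586, 0.0459]
orientation: [-0.363, 3.118, -0.0]
ft_force: [-5.1, 0.8, 30.8]
grip_width: 0.005
finger_force: 15.2
```

jog_arm(deltas=[0,0,0,0,0,2,1,0,0,0,0,0,6,1,0,0,0,0,0,10,1,0,0,0,0,0,14,1,0,0,0,0,-3,17,1,0,0,0,0,-8,17,1,0,0,0,0,-13,17,1,0,0,0,0,-16,17,1])

```text
time_s: 13.45
tool_pos: [0.4598, -0.2216, 0.2136]
orientation: [-0.358, 3.121, -0.002]
ft_force: [-0.1, 0.7, 1.3]
grip_width: 0.001
finger_force: 0.0
```

jog_arm(deltas=[0,0,0,0,-3,0,1,0,0,0,0,-5,0,1,0,0,0,0,-5,0,1,0,0,0,0,-5,0,1,0,0,0,0,-5,0,1,0,0,0,0,-5,0,1,0,0,0,0,-5,0,1,0,0,0,0,-5,0,1])

```text
time_s: 14.45
tool_pos: [0.4604, -0.2686, 0.2135]
orientation: [0.363, -3.121, -0.0]
ft_force: [0.1, 0.2, -0.3]
grip_width: 0.003
finger_force: 0.0
```

```bash
python3 snap.py pics/p5.png
```

```text
14.45 [ 0.4604 -0.2686  0.2135] [ 0.44  0.45  0.05  1.84 -0.03  0.86  2.31] [ 0.12  0.25 -0.35]
```

View pics/p5.png

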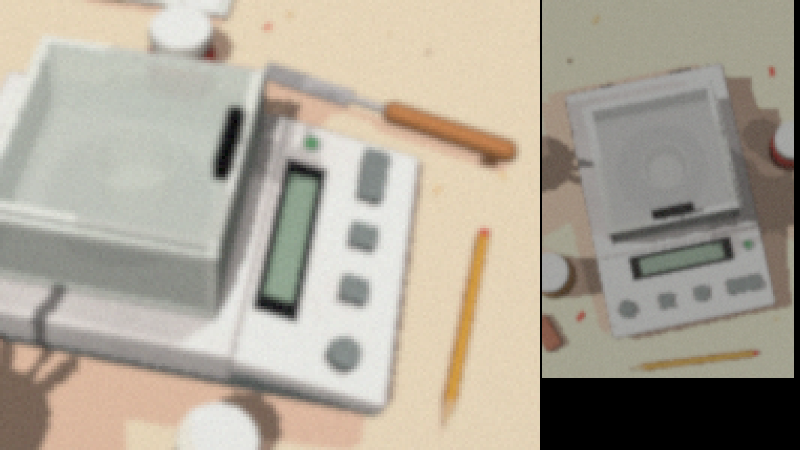

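The cover is shut, all four keys are up, and the jars, pencil and palette knife are where they were. I'm handing in.

```bash
python3 -c "
from workcell import robot
print(robot.finish_job())"
```

```text
the job is handed in; nothing more can be done
None
```

The job is handed in at about 14.5 s of the 51 s allowed: power key pressed to its solid stop, cover pushed shut against its stop, then tare pressed to its stop; the last pictures show nothing else moved, though the display did not visibly change to confirm power.

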